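# Count three blocks out of the dispenser

### The arm

A 7-joint arm with a two-finger parallel gripper is mounted at the origin on the work surface. World frame = base frame: x ahead of the robot, y to its left, z up, the work surface at z = 0. Lengths are in mm, angles in degrees, forces in N, time in s.
With the tool pointing down it reaches from about 425 to 875 mm from the base axis. Payload 4.7 kg.
Tool frame: the origin (TCP) lies between the finger pads; the fingertips stand 25 mm ahead of it and the grasp point (between the pads) lies 6 mm ahead of it; z points along the fingers, y is the line along which they close (so a half turn about z gives the same grasp; the last joint's range is limited). The gripper opens to 85 mm and grips with 20 to 120 N. Pads are 22 mm wide; open, the fingers measure 114 mm over their backs; the gripper's body (76 mm by 85 mm) begins 54 mm behind the grasp point. The pads swing forward as they close: fully open they stand 13 mm farther back than shut.
Start: joints at [68.589, 18.392, -4.016, 83.108, 1.295, 78.541, -3.26], TCP at [245.782, -601.759, 256.349] pointing down, gripper open.
Joint ranges: [-163.93, 163.93], [-17.29, 119.83], [-79.2, 71.16], [3.27, 140.29], [-89.18, 269.18], [5.43, 117.66], [-154.24, 154.24]. Speed limits (degrees/s): [147.25, 147.25, 180, 180, 180, 180, 180].

### API

Orientations are given as [roll, pitch, yaw] about the fixed x, y, z axes, in that order (R = Rz(yaw) Ry(pitch) Rx(roll)).
In Python, from rig import ctrl gives the robot as it stands.
- The arm moves only by the tool jog_arm, never from a script. Its argument "motion" is a list that holds one entry, the list of rows, each a list of 6 numbers: the shift along the tool's x, y, z in cm, then the turn, a rotation vector about the tool's x, y, z in rad. A call has 1 to 20 rows; each row is the pose to reach, as a shift and turn from the pose commanded when the call began, along the tool's axes at that moment; what a row does not reach only later rows make up. A row lasts 1/10 s, in which the tool goes at most 50 mm and 8.59 degrees, less where a joint would pass 70% of its speed; a pose out of reach is approached as far as the arm can. A call with a gripper value outside its range is refused whole. "hand" is the opening, from 0 (shut) to 1 (fully open), set as the call begins (left out, the last holds). The fingers move at their own pace and stop on an object; "newtons" is the grip in N (left out, the last holds). Time passes only in rows, so rows that repeat a pose let the fingers close. It gives the time, the measured TCP pose, the force, the opening and the grip force at its end, in the units of the state.
- ctrl.sense(): the state, without advancing time (a new reading comes with each control period).
- ctrl.capture(name): name is "side" or "top"; returns (picture, depth): 384x512x3 uint8, red, green, blue; 384x512 float32, mm along the optical axis (not along the pixel's ray), 0 where there is no reading.
- ctrl.get_calibration(name): a dict with "intrinsics" (3x3 intrinsics, pixels), "distortion" ([k1, k2, p1, p2, k3] as OpenCV has them; the pictures are not rectified), "world_from_camera" (4x4, takes a point from camera to world coordinates). Camera axes: x right, y down, z forward; pixel columns grow to the right and rows downward; lengths in mm; the calibration is good to about 2 mm. A picture is of the moment at which its call begins. get_calibration takes no time and is no camera call.
- ctrl.finish_job(): hands the job in; it is judged then, once.
Trained networks look in the newest picture that a camera, given by its name, has taken for a name from the list of things; names that differ only in an ending like _2 or _b are one class to them, and where a whole thing is asked for, a point or a joint stands for the part that bears it (a point fixed in the world has none). Each returns a list of dicts, best first, with "score" (0 to 1); they miss things now and then, are a little off and sometimes report something else, mostly with a low value. They report only what shows in the picture. A call takes as long as a camera call. They do not tell look-alikes from the thing itself.
- ctrl.recognise(camera, query): "centre" ([column, row] in pixels, amid what is visible of it).
- ctrl.mark_of(camera, query): "centre" ([column, row] in pixels: a listed point, or the origin of a listed thing).
The state is a dict: "time_s": time; "qpos": joint angles; "joint_vel": joint speeds; "effort": joint torques, N m; "tcp_pos": TCP position; "ee_rot": TCP orientation; "wrist_force": force on the tool from outside, world axes, zero at the start; "ft_torque": the same for the moment, N m; "gripper_width": opening from 0.0 (shut) to 1.0 (fully open); "grip_force": force on a finger pad.
Only numpy, scipy, OpenCV 4.12 (cv2) and the standard library are available. Lean on these libraries where they do the work, as an engineer would, in place of code of your own. Each camera call takes 0.05 s, during which the arm holds its last target. There are 200 camera calls.

### The job

Stand the grey order tray under the outlet of the block dispenser, with its yellow grip facing away from the dispenser, and let go of it; then press the red lever all the way down and let it all the way back up exactly three times, so that three orange blocks lie in the tray and two stay in the magazine. Then move the loaded tray to the middle of the green square and leave it standing there, without disturbing the other things on the bench.

Things in the scene. Friction and masses are not known exactly. Their poses are not given: they have to be found in the camera images.
- dispenser: fixed dispenser: blue stand, steel deck (top 95 mm up, underside 83), upright magazine (2 blue, 2 clear walls, open top 190 mm up) with five stacked blocks. Origin on the bench under the magazine's centre, z up. Blocks leave to its -x over the deck's edge at x = -22 mm; lever arm points to +x. At x below 20 mm there is only the deck, so a 50 mm high tray can stand partly under its edge
- outlet (a point): point on the bench under the outlet, 68 mm from the dispenser's origin along its -x, axes as the dispenser's. A tray centred here and turned like the dispenser (its grip away from the dispenser) catches the falling blocks; its near wall is then 15 mm under the deck, so draw it out to the dispenser's -x by 30 mm or more before lifting it high
- lever (a joint): sprung lever, rad: 0 = up at rest, 0.75 = bottom stop; springs back up when let go. Each full press pushes one block out of the magazine (it falls before the bottom is reached); once the lever is fully up again the next block drops into place. About 3 N at the pad at the start, 7 N at the bottom
- lever_pad (a point): centre of the top face of the lever's red pad (50 mm along the arm, 45 wide, 14 thick); turns with the lever. Hinge axis level, along the dispenser's y, at x = 100, z = 170 mm in the dispenser's frame; pad centre 120 mm from the axis. Arm 0.4 rad above level at rest (pad top about 223 mm up), 0.35 rad below level at the stop (about 135 mm up)
- tray_c (a point): centre, half-way up, of the loose grey order tray: open box 130 (x) x 160 (y) x 50 mm high, walls 4 mm, 250 g. Its yellow grip plate stands on its -x side. It rests on the bench with this point 25 mm up
- tray_grip (a point): gripping point on the tray's yellow upright plate: 12 mm thick (tray's x), 60 wide (tray's y), 71 mm from the tray's centre along its -x, reaching from the bench to 95 mm (45 mm above the rim); this point is 75 mm up when the tray stands. Grip it across its thickness from above; axes as the tray's
- square: green painted outgoing square on the bench, flat, 170 (x) x 190 (y) mm; origin at its centre, bench height
- block1_c (a point): centre of orange plastic busbar support block 1, 40 x 70 x 16 mm, 60 g, lowest in the magazine at the start, first to come out
- block2_c (a point): centre of orange plastic busbar support block 2, 40 x 70 x 16 mm, 60 g, number 2 from the bottom of the magazine at the start
- block3_c (a point): centre of orange plastic busbar support block 3, 40 x 70 x 16 mm, 60 g, number 3 from the bottom of the magazine at the start
- block4_c (a point): centre of orange plastic busbar support block 4, 40 x 70 x 16 mm, 60 g, number 4 from the bottom of the magazine at the start
- block5_c (a point): centre of orange plastic busbar support block 5, 40 x 70 x 16 mm, 60 g, number 5 from the bottom of the magazine at the start
- reel: bystander: green plastic cable reel, empty, 90 mm across, 55 mm tall, standing on its flange. Origin at the centre of its underside or foot
- screwdriver: bystander: screwdriver lying on the bench. Origin at the centre of its underside or foot
- wrench: bystander: steel wrench lying on the bench. Origin at the centre of its underside or foot
- mug: bystander: blue mug, 76 mm across, 85 mm tall. Origin at the centre of its underside or foot
- can: bystander: red-banded spray can, 60 mm across, 130 mm tall. Origin at the centre of its underside or foot
- carton: bystander: small closed cardboard box, 80 x 100 x 60 mm. Origin at the centre of its underside or foot
- rail_piece: bystander: offcut of aluminium mounting rail, 150 mm long, 35 mm wide, 10 mm tall. Origin at the centre of its underside or foot
There are look-alikes about, which are no part of the job. What is shaped like the part that bears tray_c but turquoise is not meant.

How it is judged (in metres and radians):
On the way, in this order (a step that is already met when the one before it is completed fails the run):
1. the tray stands released on the bench under the outlet, centre within 40 mm of the outlet point, lever still up, no block out yet (horizontal distance between tray_c and outlet below 0.04 m and angle between tray_c's own z axis and vertical below 0.08 rad and height (world z) of tray_c below 0.035 m and contact force between the fingers and anything else below 0.3 N and value of joint lever below 0.1 rad and x of block1_c in the frame of dispenser between -0.012 and 0.012 m and y of block1_c in the frame of dispenser between -0.012 and 0.012 m and z of block1_c in the frame of dispenser above 0.09 m), for 0.2 s.
2. first press: the lever is pressed down past 0.6 rad (value of joint lever above 0.6 rad), for 0.02 s.
3. the lever is let back up below 0.1 rad and 1 block(s) lie in the tray, the next still in the magazine (value of joint lever below 0.1 rad and x of block1_c in the frame of tray_c between -0.065 and 0.065 m and y of block1_c in the frame of tray_c between -0.08 and 0.08 m and z of block1_c in the frame of tray_c between -0.03 and 0.04 m and x of block2_c in the frame of dispenser between -0.012 and 0.012 m and y of block2_c in the frame of dispenser between -0.012 and 0.012 m and z of block2_c in the frame of dispenser above 0.09 m), for 0.1 s.
4. second press: the lever is pressed down past 0.6 rad (value of joint lever above 0.6 rad), for 0.02 s.
5. the lever is let back up below 0.1 rad and 2 block(s) lie in the tray, the next still in the magazine (value of joint lever below 0.1 rad and x of block1_c in the frame of tray_c between -0.065 and 0.065 m and y of block1_c in the frame of tray_c between -0.08 and 0.08 m and z of block1_c in the frame of tray_c between -0.03 and 0.04 m and x of block2_c in the frame of tray_c between -0.065 and 0.065 m and y of block2_c in the frame of tray_c between -0.08 and 0.08 m and z of block2_c in the frame of tray_c between -0.03 and 0.04 m and x of block3_c in the frame of dispenser between -0.012 and 0.012 m and y of block3_c in the frame of dispenser between -0.012 and 0.012 m and z of block3_c in the frame of dispenser above 0.09 m), for 0.1 s.
6. third press: the lever is pressed down past 0.6 rad (value of joint lever above 0.6 rad), for 0.02 s.
7. the lever is let back up below 0.1 rad and 3 block(s) lie in the tray, the next still in the magazine (value of joint lever below 0.1 rad and x of block1_c in the frame of tray_c between -0.065 and 0.065 m and y of block1_c in the frame of tray_c between -0.08 and 0.08 m and z of block1_c in the frame of tray_c between -0.03 and 0.04 m and x of block2_c in the frame of tray_c between -0.065 and 0.065 m and y of block2_c in the frame of tray_c between -0.08 and 0.08 m and z of block2_c in the frame of tray_c between -0.03 and 0.04 m and x of block3_c in the frame of tray_c between -0.065 and 0.065 m and y of block3_c in the frame of tray_c between -0.08 and 0.08 m and z of block3_c in the frame of tray_c between -0.03 and 0.04 m and x of block4_c in the frame of dispenser between -0.012 and 0.012 m and y of block4_c in the frame of dispenser between -0.012 and 0.012 m and z of block4_c in the frame of dispenser above 0.09 m), for 0.1 s.
At the end, for the whole second after the job is handed in: The tray stands upright (within 0.08 rad) on the bench with its centre within 40 mm of the green square's centre; blocks 1, 2 and 3 lie inside it, blocks 4 and 5 are still in the magazine (within 12 mm of its axis), and the lever is back up (below 0.1 rad) (all of step 7 and horizontal distance between tray_c and square below 0.04 m and angle between tray_c's own z axis and vertical below 0.08 rad and height (world z) of tray_c below 0.035 m and x of block5_c in the frame of dispenser between -0.012 and 0.012 m and y of block5_c in the frame of dispenser between -0.012 and 0.012 m and z of block5_c in the frame of dispenser above 0.09 m); the robot touches nothing.
It fails at once if a bystander is moved by more than 40 mm (distance of any of reel, screwdriver, wrench, mug, can, carton, rail_piece from where it was at the start of the episode above 0.04 m).
It also fails if it takes over 72 s, if anything falls off the work surface, if the arm or the gripper's body presses on something with over 40 N, if the wrist force passes 120 N, or if a joint passes its speed limit or range.

## Working session

There is one attempt and no reset: what is moved stays moved. The work goes in short steps, Python scripts to look and compute and a tool call to move; the robot and the scene stay as the last step left them, time stands still between calls to the robot, and variables do not carry over. Pictures are saved under pics/ and viewed, at most 12 in all, crops included, and the job is handed in when it is done.

Besides the shell and the picture viewer there is one more tool, called after "Call:" as a command line: name --argument value ..., lists and objects as JSON in quotes. jog_arm: Moves the arm, as the interface text tells. Its arguments: {"type":"object","properties":{"motion":{"type":"array"},"hand":{"type":"number"},"newtons":{"type":"number"}},"required":["motion"]}

```bash
mkdir -p pics
cat > h.py <<'E'
import numpy as np, cv2
from rig import ctrl
from scipy.spatial.transform import Rotation as Ro
def ray(cam,px):
    c=ctrl.get_calibration(cam);K=np.array(c["intrinsics"],float);T=np.array(c["world_from_camera"],float)
    u=cv2.undistortPoints(np.array([[px]],float),K,np.array(c["distortion"],float))[0,0]
    return T[:3,3],T[:3,:3]@np.array([u[0],u[1],1.0])
def at_z(cam,px,z):
    o,d=ray(cam,px);return o+d*(z-o[2])/d[2]
def at_d(cam,px,D):
    o,d=ray(cam,px);return o+d*D[int(round(px[1])),int(round(px[0]))]
def shot(cam,name):
    p,D=ctrl.capture(cam);cv2.imwrite(f"pics/{name}.png",p[:,:,::-1]);return p,D
def cmd(p,yaw_deg=None):
    s=ctrl.sense();R=Ro.from_euler('xyz',s["ee_rot"],degrees=True)
    return s,R,R.inv().apply(np.array(p)-s["tcp_pos"])/10
E
python3 - <<'E'
from h import *
print(ctrl.sense())
for cam in("top","side"):
    p,D=shot(cam,cam+"0"); np.save(cam+"0.npy",D)
    for q in["dispenser","outlet","lever_pad","tray_c","tray_grip","square"]:
        for r in ctrl.mark_of(cam,q)[:3]:
            print(cam,q,r["score"],np.round(r["centre"]),at_d(cam,r["centre"],D).round() ,at_z(cam,r["centre"],dict(tray_c=25,tray_grip=75,lever_pad=223).get(q,0)).round())
E
```

```text
{'time_s': 0.0, 'qpos': array([68.58935668, 18.43915709, -4.01303564, 83.17621609,  1.29615734,
       78.54028246, -3.26018855]), 'joint_vel': array([-0.0141318 ,  0.01699701, -0.03100118,  0.04456145,  0.02840495,
       -0.13038512, -0.06535523]), 'effort': array([-8.27856293e-04, -4.93586218e+01, -3.82711831e-01, -3.14331794e+01,
        1.29803392e-02,  1.12683504e-02,  8.19154025e-06]), 'tcp_pos': array([ 245.52813326, -601.30791773,  255.21049937]), 'ee_rot': array([-1.79889643e+02,  7.72367565e-03,  2.22181035e+01]), 'wrist_force': array([ 0.04756037, -0.69411036, -0.07863186]), 'ft_torque': array([-0.07281369,  0.00880144, -0.02899917]), 'grip_force': 0.0, 'gripper_width': 0.9994639501179422}
top dispenser 0.7 [202. 188.] [523. 122. 176.] [538. 140.   0.]
top outlet 0.71 [206. 185.] [529. 106. 190.] [546. 123.   0.]
top outlet 0.59 [336. 185.] [ 540. -353.   10.] [ 541. -355.    0.]
top outlet 0.35 [184. 137.] [704. 191. 113.] [727. 208.   0.]
top lever_pad 0.82 [131. 191.] [509. 341. 224.] [510. 341. 223.]
top lever_pad 0.71 [334. 188.] [ 530. -346.    1.] [ 512. -299.  223
[... 325 characters left out ...]
.] [ 532. -364.    0.]
side dispenser 0.88 [219. 266.] [484. 201.  99.] [527. 137.   0.]
side dispenser 0.41 [178. 271.] [512. 343. 222.] [630. 215.   0.]
side dispenser 0.32 [216. 228.] [529. 139. 175.] [620.   5.   0.]
side lever_pad 0.82 [178. 270.] [513. 342. 223.] [512. 342. 223.]
side tray_c 0.76 [269. 201.] [ 519. -189.    5.] [ 510. -170.   25.]
side tray_c 0.73 [348. 184.] [ 299. -404.    5.] [ 295. -382.   25.]
side tray_grip 0.88 [372. 182.] [ 210. -357.   92.] [ 213. -377.   75.]
side tray_grip 0.75 [278. 179.] [ 511. -241.   69.] [ 508. -234.   75.]
side square 0.62 [286. 175.] [ 484. -251.   91.] [ 524. -349.    0.]
side square 0.35 [242. 350.] [330. 353.   4.] [332. 351.   0.]
```

View pics/top0.png

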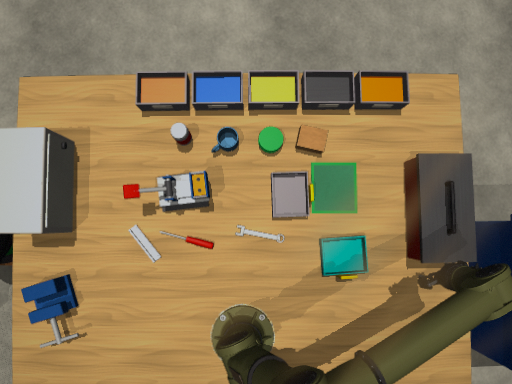

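View pics/side0.png

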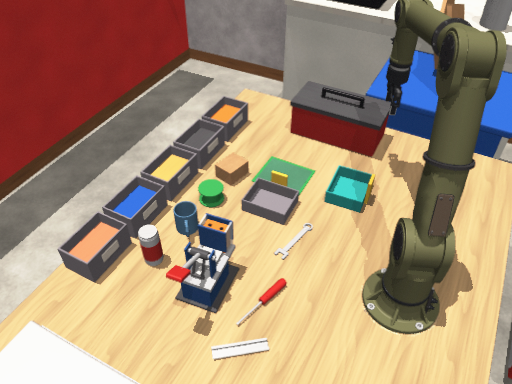

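Top view: the grey tray is at (290,194) with its grip at (312,191) on the right. The dispenser is at (185,190) with its red pad at (131,191) on the left, the square is at (334,188), and the look-alike turquoise tray is at (344,255). Next I refine positions with the depth data.

```bash
cat >> h.py <<'E'
def cloud(cam,D):
    c=ctrl.get_calibration(cam);K=np.array(c["intrinsics"],float);T=np.array(c["world_from_camera"],float)
    v,u=np.mgrid[:384,:512];px=np.stack([u,v],-1).reshape(-1,1,2).astype(float)
    n=cv2.undistortPoints(px,K,np.array(c["distortion"],float)).reshape(-1,2)
    P=(np.c_[n,np.ones(len(n))]*D.reshape(-1,1))@T[:3,:3].T+T[:3,3];P[D.ravel()==0]=np.nan
    return P.reshape(384,512,3)
def rect(P,m):
    q=P[m][:,:2].astype(np.float32);r=cv2.minAreaRect(q);return len(q),np.round(r[0],1),np.round(r[1],1),round(r[2],1),np.median(q,0).round(1)
def box(P,x,y,z):
    return (P[...,0]>x[0])&(P[...,0]<x[1])&(P[...,1]>y[0])&(P[...,1]<y[1])&(P[...,2]>z[0])&(P[...,2]<z[1])
E
python3 - <<'E'
from h import *
for cam in("top","side"):
    P=cloud(cam,np.load(cam+"0.npy"));I=cv2.imread(f"pics/{cam}0.png").astype(int);b,g,r=I[...,0],I[...,1],I[...,2]
    print(cam,"mag top",rect(P,box(P,(450,600),(50,250),(182,198))))
    print("deck",rect(P,box(P,(450,600),(50,250),(88,101))))
    print("pad",rect(P,box(P,(440,600),(280,400),(195,250))&(r>140)&(g<80)))
    print("rim",rect(P,box(P,(420,640),(-250,-80),(42,56))))
    print("grip",rect(P,box(P,(420,640),(-290,-200),(85,102))), rect(P,box(P,(420,640),(-290,-200),(20,102))&(r>150)&(g>130)&(b<80)))
    print("square",rect(P,box(P,(400,660),(-500,-240),(-5,8))&(g>r+30)&(g>b+15)))
for q in["block5_c","tray_grip"]:
    for cam in("top","side"):
        for r in ctrl.mark_of(cam,q)[:2]:print(cam,q,r,at_z(cam,r["centre"],171 if q[0]=="b" else 75).round(),at_d(cam,r["centre"],np.load(cam+"0.npy")).round())
I=cv2.imread("pics/top0.png")[150:230,110:370];cv2.imwrite("pics/c1.png",cv2.resize(I,None,fx=3,fy=3,interpolation=cv2.INTER_CUBIC))
E
```

```text
top mag top (211, array([527.5, 178.1]), array([ 84.4, 143.5]), 6.1, array([526.6, 155.4], dtype=float32))
deck (298, array([526.8, 183.1]), array([100.2, 139.3]), 6.0, array([494.6, 202.7], dtype=float32))
pad (215, array([510.6, 341.9]), array([42.7, 46.6]), 7.5, array([510.6, 341.3], dtype=float32))
rim (205, array([ 507. , -178.4]), array([160.1, 131. ]), 1.0, array([ 510.3, -183.4], dtype=float32))
grip (68, array([ 508.9, -248.6]), array([11.6, 59.7]), 88.6, array([ 506.8, -248.8], dtype=float32)) (45, array([ 510.6, -249.4]), array([56.4,  8.9]), 2.9, array([ 506.9, -249.8], dtype=float32))
square (2051, array([ 535.3, -346.4]), array([170.7, 186.5]), 89.1, array([ 534.8, -345.6], dtype=float32))
side mag top (295, array([528.3, 178. ]), array([ 86.5, 144.2]), 4.6, array([528.8, 155.5], dtype=float32))
deck (395, array([526. , 182.9]), array([101.9, 143.2]), 6.0, array([489.1, 203.7], dtype=float32))
pad (219, array([509.1, 346.2]), array([42.5, 48.5]), 6.0, array([507.3, 349.9], dtype=float32))
rim (339, array([ 505.5, -176.3]), array([162.3, 142.3]), 1.9, array([ 501.7, -176
[... 373 characters left out ...]
: 0.77} [538. 136. 171.] [538. 135. 176.]
top block5_c {'centre': [306.2, 141.9], 'score': 0.63} [ 672. -223.  171.] [ 694. -240.   56.]
side block5_c {'centre': [216.5, 226.1], 'score': 0.63} [532. 130. 171.] [531. 131. 172.]
side block5_c {'centre': [260.4, 304.6], 'score': 0.2} [304. 303. 171.] [354. 198.  -8.]
top tray_grip {'centre': [347.4, 277.2], 'score': 0.9} [ 213. -371.   75.] [ 216. -366.   98.]
top tray_grip {'centre': [312.4, 190.9], 'score': 0.64} [ 516. -255.   75.] [ 514. -251.   97.]
side tray_grip {'centre': [371.7, 181.7], 'score': 0.88} [ 213. -377.   75.] [ 210. -357.   92.]
side tray_grip {'centre': [277.8, 179.3], 'score': 0.75} [ 508. -234.   75.] [ 511. -241.   69.]
```

View pics/c1.png

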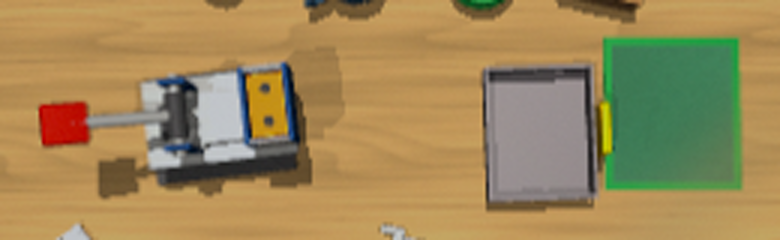

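The dispenser axis is at yaw ≈96.2° and the tray's at ≈91.3°. Outlet ≈ (540,68), grip ≈ (508,-249), square centre ≈ (534,-346).

```bash
cat >> h.py <<'E'
def go(p,yaw):
    s=ctrl.sense();R=Ro.from_euler('xyz',s["ee_rot"],degrees=True)
    t=Ro.from_euler('xyz',[180,0,yaw],degrees=True)
    print("tcp",s["tcp_pos"].round(1),"rot",s["ee_rot"].round(1),"q",s["qpos"].round(),"t",s["time_s"],"w",s["gripper_width"])
    print("shift cm",(R.inv().apply(np.array(p)-s["tcp_pos"])/10).round(2),"rotvec",(R.inv()*t).as_rotvec().round(3))
E
python3 -c "
from h import *
go((508,-249,160),1.3)"
```

```text
tcp [ 245.8 -601.8  256.4] rot [180.    0.   22.2] q [69. 18. -4. 83.  1. 79. -3.] t 0.9 w 0.9957686331806154
shift cm [ 37.62 -22.75   9.63] rotvec [0.    0.    0.365]
```

Call:
jog_arm --motion '[[[4,-2.4,0,0,0,0.1],[8,-4.8,0,0,0,0.2],[12,-7.2,0,0,0,0.3],[16,-9.6,1,0,0,0.365],[20,-12,2,0,0,0.365],[24,-14.4,4,0,0,0.365],[28,-16.8,6,0,0,0.365],[32,-19.3,8,0,0,0.365],[35,-21.2,9,0,0,0.365],[37,-22.4,9.6,0,0,0.365],[37.6,-22.75,9.6,0,0,0.365],[37.6,-22.75,9.6,0,0,0.365],[37.6,-22.75,9.6,0,0,0.365]]]' --hand 1

```text
time_s: 2.2
tcp_pos: [507.1, -251.0, 160.9]
ee_rot: [179.9, -0.0, 1.2]
wrist_force: [-0.0, -0.6, 0.4]
gripper_width: 1.001
grip_force: 0.0
```

```bash
python3 -c "
from h import *
go((508,-249,83),1.3)
p,D=shot('side','side1')
cv2.imwrite('pics/s1c.png',cv2.resize(p[100:240,200:400,::-1],None,fx=3,fy=3))"
```

```text
tcp [ 507.1 -251.   160.9] rot [179.9  -0.    1.2] q [ 39.  13. -18. 102.   4.  66. -69.] t 2.2 w 1.0008893840915025
shift cm [ 0.09 -0.21  7.79] rotvec [ 0.002 -0.    -0.002]
```

View pics/s1c.png

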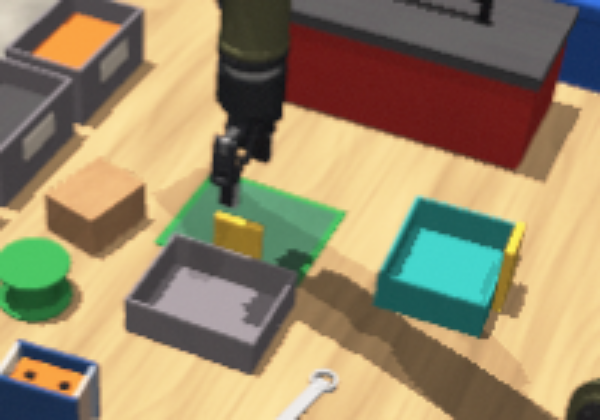

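The open gripper sits right above the grey tray's yellow grip (crop (238,235)), with a finger to each side of it. I lower and close.

Call:
jog_arm --motion '[[[0.1,-0.2,3,0,0,0],[0.1,-0.2,5.5,0,0,0],[0.1,-0.2,7.2,0,0,0],[0.1,-0.2,7.8,0,0,0],[0.1,-0.2,7.8,0,0,0],[0.1,-0.2,7.8,0,0,0]]]'

```text
time_s: 2.85
tcp_pos: [509.2, -248.0, 83.5]
ee_rot: [179.9, -0.1, 1.2]
wrist_force: [0.7, -0.5, 0.3]
gripper_width: 1.0
grip_force: 0.0
```

Call:
jog_arm --motion '[[[0,0,0,0,0,0],[0,0,0,0,0,0],[0,0,0,0,0,0],[0,0,0,0,0,0],[0,0,0,0,0,0],[0,0,0,0,0,0],[0,0,0,0,0,0],[0,0,0,0,0,0],[0,0,-0.5,0,0,0],[0,0,-1,0,0,0],[0,0,-1.5,0,0,0],[0,0,-1.5,0,0,0],[0,0,-1.5,0,0,0]]]' --hand 0 --newtons 60

```text
time_s: 4.15
tcp_pos: [508.8, -247.0, 97.4]
ee_rot: [180.0, -0.0, 1.3]
wrist_force: [-0.5, -0.4, -2.7]
gripper_width: 0.135
grip_force: 58.5
```

```bash
python3 -c "
from h import *
P=cloud('top',shot('top','top2')[1])
print(rect(P,box(P,(420,640),(-250,-80),(45,80))))
go((548,-12,98),6.2)"
```

```text
(224, array([ 506.9, -178.2]), array([160.1, 130.7]), 1.3, array([ 516. , -166.8], dtype=float32))
tcp [ 508.6 -246.9   97.2] rot [180.    0.    1.3] q [ 39.  17. -18. 105.   6.  59. -70.] t 4.2 w 0.12857077237896683
shift cm [  4.47 -23.39  -0.08] rotvec [ 0.     0.    -0.085]
```

Call:
jog_arm --motion '[[[0.2,-1,0,0,0,-0.01],[0.6,-3,0,0,0,-0.02],[1.1,-6,0,0,0,-0.03],[1.7,-9,0,0,0,-0.05],[2.3,-12,0,0,0,-0.065],[3,-15,0,0,0,-0.085],[3.5,-18,0,0,0,-0.085],[4,-21,0,0,0,-0.085],[4.4,-23,0,0,0,-0.085],[4.5,-24,0,0,0,-0.085],[4.5,-24.4,0,0,0,-0.085],[4.5,-24.4,0,0,0,-0.085],[4.5,-24.4,0,0,0,-0.085]]]'

```text
time_s: 5.5
tcp_pos: [548.0, -3.4, 97.2]
ee_rot: [179.9, 0.0, 6.1]
wrist_force: [-0.0, -0.5, -3.7]
gripper_width: 0.135
grip_force: 58.6
```

```bash
python3 -c "
from h import *
P=cloud('top',shot('top','top3')[1])
print(rect(P,box(P,(420,640),(-20,105),(50,80))))
go((548,-2,84),6.2)"
```

```text
(44, array([538.5,  80.3]), array([159.8,  59.9]), 5.9, array([463.2,  79.8], dtype=float32))
tcp [548.   -3.5  97.2] rot [180.    0.    6.1] q [ 21.  16. -27. 107.   8.  59. -93.] t 5.55 w 0.1344394823972964
shift cm [ 0.01 -0.16  1.32] rotvec [ 0.001  0.    -0.003]
```

Call:
jog_arm --motion '[[[0,-0.2,0.4,0,0,0],[0,-0.2,0.8,0,0,0],[0,-0.2,1.2,0,0,0],[0,-0.2,1.4,0,0,0],[0,-0.2,1.45,0,0,0],[0,-0.2,1.45,0,0,0]]]'

```text
time_s: 6.15
tcp_pos: [548.0, -0.0, 82.7]
ee_rot: [180.0, 0.0, 6.2]
wrist_force: [0.2, -0.5, -2.3]
gripper_width: 0.128
grip_force: 58.6
```

Call:
jog_arm --motion '[[[0,0,0,0,0,0],[0,0,0,0,0,0],[0,0,0,0,0,0],[0,0,0,0,0,0],[0,0,0,0,0,0],[0,0,0,0,0,0],[0,0,-2,0,0,0],[0,0,-6,0,0,0],[0,0,-11,0,0,0],[0,0,-16,0,0,0],[0,0,-21,0,0,0],[0,0,-23,0,0,0],[0,0,-23,0,0,0]]]' --hand 1

```text
time_s: 7.45
tcp_pos: [549.7, 0.3, 317.2]
ee_rot: [179.9, -0.4, 6.2]
wrist_force: [1.2, 0.2, -0.7]
gripper_width: 1.002
grip_force: 0.0
```

```bash
python3 -c "
from h import *
p,D=shot('side','side4');P=cloud('top',shot('top','top4')[1])
print(rect(P,box(P,(420,640),(-20,105),(40,60))),rect(P,box(P,(420,640),(-20,105),(85,105))))
cv2.imwrite('pics/s4c.png',cv2.resize(p[170:320,130:330,::-1],None,fx=3,fy=3))
go((510,343,300),6.2)"
```

```text
(21, array([537.8,  85. ]), array([ 35.7, 161.5]), 89.8, array([460.5,  92. ], dtype=float32)) (0, array([0., 0.]), array([0., 0.]), 0.0, array([nan, nan], dtype=float32))
tcp [547.9   0.  312.6] rot [180.   -0.    6.2] q [ 23.   6. -27.  92.   3.  83. -89.] t 7.55 w 1.0011107224933202
shift cm [ -0.07 -34.5    1.25] rotvec [ 0. -0. -0.]
  return _methods._mean(a, axis=axis, dtype=dtype,
  ret = um.true_divide(
```

View pics/s4c.png

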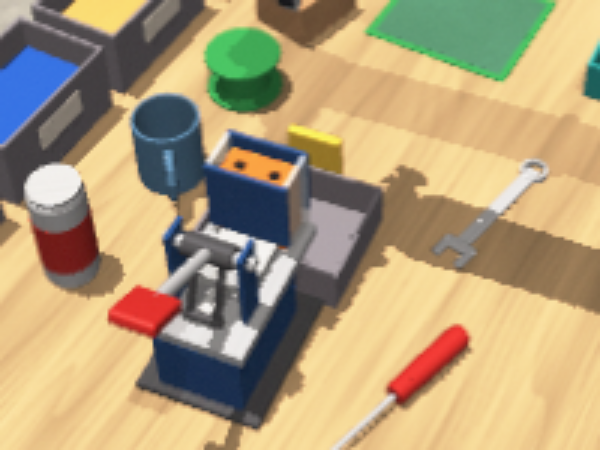

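The tray stands under the outlet, clear of the hand, with the lever up. Next I close the fingers and go above the pad.

Call:
jog_arm --motion '[[[0,-2,0,0,0,0],[0,-6,0,0,0,0],[0,-10,0,0,0,0],[0,-14,0,0,0,0],[0,-18,0,0,0,0],[0,-22,0,0,0,0],[0,-26,0,0,0,0],[0,-30,0.4,0,0,0],[0,-33,1,0,0,0],[0,-34.5,2,0,0,0],[0,-34.9,3,0,0,0],[0,-34.9,4,0,0,0],[0,-34.9,4.5,0,0,0],[0,-34.9,4.5,0,0,0],[0,-34.9,4.5,0,0,0]]]' --hand 0

```text
time_s: 9.05
tcp_pos: [511.1, 345.8, 267.9]
ee_rot: [180.0, -0.0, 6.1]
wrist_force: [1.0, -0.4, 1.2]
gripper_width: 0.001
grip_force: 0.0
```

```bash
python3 -c "
from h import *
p,D=shot('side','side5')
cv2.imwrite('pics/s5c.png',cv2.resize(p[150:340,100:330,::-1],None,fx=2.5,fy=2.5))
go((510,347,167),6.2)"
```

```text
tcp [511.1 346.2 268.3] rot [ 1.8e+02 -1.0e-01  6.1e+00] q [  -4.   18.  -41.   86.   12.   80. -129.] t 9.1 w 0.0020677335418627777
shift cm [-0.11 -0.09 10.13] rotvec [ 0.    -0.001 -0.002]
```

View pics/s5c.png

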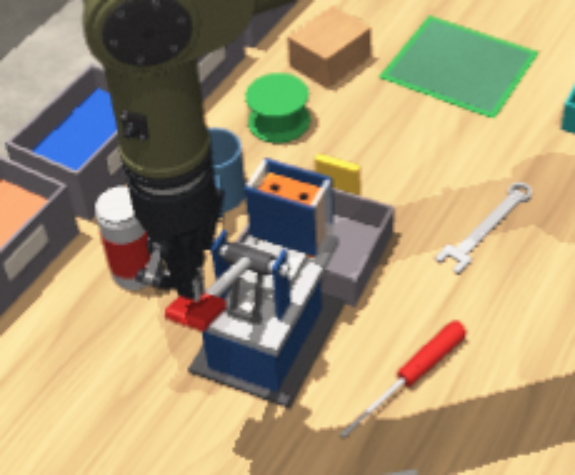

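The shut fingers are over the red pad (crop (195,305)). First press:

Call:
jog_arm --motion '[[[0,0,1.5,0,0,0],[0,0,3,0,0,0],[0,0,4.5,0,0,0],[0,0,6,0,0,0],[0,0,7.5,0,0,0],[0,0,8.7,0,0,0],[0,0,9.4,0,0,0],[0,0,9.8,0,0,0],[0,0,10.0,0,0,0],[0,0,10.0,0,0,0]]]'

```text
time_s: 10.1
tcp_pos: [510.7, 346.2, 167.3]
ee_rot: [179.9, -0.0, 6.2]
wrist_force: [0.1, -2.2, 6.9]
gripper_width: 0.003
grip_force: 3.1
```

```bash
python3 -c "
from h import *
s=ctrl.sense();print(s['wrist_force'])
p,D=shot('side','side6');P=cloud('side',D);r,g,b=[p[...,i].astype(int) for i in range(3)]
print(rect(P,box(P,(440,600),(290,400),(100,250))&(r>140)&(g<80)),np.percentile(P[box(P,(440,600),(290,400),(100,250))&(r>140)&(g<80)][:,2],[5,50,95]))
cv2.imwrite('pics/s6c.png',cv2.resize(p[170:320,130:330,::-1],None,fx=3,fy=3))
go((510,347,163),6.2)"
```

```text
[ 0.11682961 -2.22425121  6.90825968]
(129, array([496. , 358.3]), array([57.5, 38.5]), 61.3, array([496.6, 358.8], dtype=float32)) [127.36844398 135.67051363 145.1818053 ]
tcp [510.7 346.2 167.4] rot [179.9  -0.    6.2] q [  -5.   22.  -39.   93.   15.   70. -131.] t 10.15 w -0.00022949200835980303
shift cm [-0.07 -0.09  0.44] rotvec [ 0.002 -0.    -0.001]
```

View pics/s6c.png

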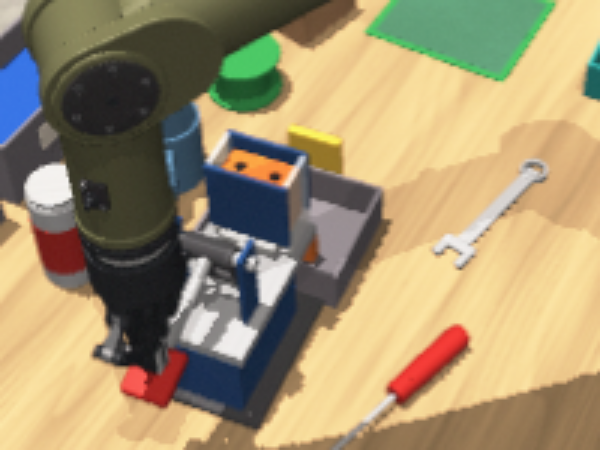

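The pad is down (crop (150,378)) and an orange block shows in the tray (310,245). I push a little further to confirm the stop, then release fully.

Call:
jog_arm --motion '[[[0,0,0.2,0,0,0],[0,0,0.4,0,0,0],[0,0,0.4,0,0,0]]]'

```text
time_s: 10.45
tcp_pos: [510.9, 346.1, 163.7]
ee_rot: [179.9, -0.0, 6.2]
wrist_force: [0.2, -2.0, 7.1]
gripper_width: 0.004
grip_force: 3.2
```

Call:
jog_arm --motion '[[[0,0,-1,0,0,0],[0,0,-3,0,0,0],[0,0,-5,0,0,0],[0,0,-7,0,0,0],[0,0,-9,0,0,0],[0,0,-10.4,0,0,0],[0,0,-10.9,0,0,0],[0,0,-10.9,0,0,0],[0,0,-10.9,0,0,0],[0,0,-10.9,0,0,0]]]'

```text
time_s: 11.45
tcp_pos: [510.0, 346.6, 271.4]
ee_rot: [179.9, 0.1, 6.2]
wrist_force: [-0.5, -0.7, -0.3]
gripper_width: -0.004
grip_force: 0.0
```

```bash
cat >> h.py <<'E'
def chk(n):
    p,D=shot('side','side'+n);P=cloud('side',D);r,g,b=[p[...,i].astype(int) for i in range(3)]
    z=P[box(P,(440,600),(290,400),(100,250))&(r>140)&(g<80)][:,2];print("pad z",np.percentile(z,[5,50,95]))
    q,D=shot('top','top'+n);P=cloud('top',D);r,g,b=[q[...,i].astype(int) for i in range(3)]
    o=(r>150)&(g>80)&(b<90)&(r>g+40)
    print("tray orange",rect(P,box(P,(450,630),(0,120),(3,80))&o)[:3],"mag orange z",np.median(P[box(P,(480,590),(100,170),(90,195))&o][:,2]))
    print("rim",rect(P,box(P,(420,640),(-20,105),(44,60)))[:4])
    cv2.imwrite(f'pics/s{n}c.png',cv2.resize(p[150:340,100:330,::-1],None,fx=2.5,fy=2.5))
    s=ctrl.sense();print(s['wrist_force'],s['tcp_pos'],s['time_s'])
E
python3 -c "
from h import *
chk('7')"
```

```text
pad z [217.37986311 226.3454793  232.26619976]
tray orange (83, array([541.7,  84.2]), array([71.1, 15.2])) mag orange z 158.80711611532388
rim (157, array([541.4,  57.7]), array([160. , 108.5]), 6.0)
[ 1.30744583 -0.49857524 -0.180634  ] [510.18391012 346.7226976  271.82085189] 11.55
```

One block in the tray, the stack has dropped 16 mm, and the lever is up. Second press.

Call:
jog_arm --motion '[[[0,0,2,0,0,0],[0,0,3.5,0,0,0],[0,0,5,0,0,0],[0,0,6.5,0,0,0],[0,0,8,0,0,0],[0,0,9.3,0,0,0],[0,0,10.2,0,0,0],[0,0,10.7,0,0,0],[0,0,11.0,0,0,0],[0,0,11.0,0,0,0],[0,0,11.0,0,0,0],[0,0,10,0,0,0],[0,0,8,0,0,0],[0,0,6,0,0,0],[0,0,4,0,0,0],[0,0,2,0,0,0],[0,0,0.4,0,0,0],[0,0,0,0,0,0],[0,0,0,0,0,0],[0,0,0,0,0,0]]]'

```text
time_s: 13.55
tcp_pos: [510.0, 346.6, 271.5]
ee_rot: [179.9, 0.1, 6.2]
wrist_force: [-0.5, 0.1, -0.4]
gripper_width: 0.004
grip_force: 0.0
```

```bash
python3 -c "
from h import *
chk('8')"
```

```text
pad z [217.14991475 227.12595438 231.89764196]
tray orange (267, array([542.9,  59.4]), array([72.2, 65.1])) mag orange z 143.34733784299965
rim (158, array([541.8,  57.1]), array([160.3, 107.4]), 5.8)
[ 0.28581013 -0.52247042  0.10315451] [510.00827282 346.57359801 271.42344135] 13.65
```

View pics/s8c.png

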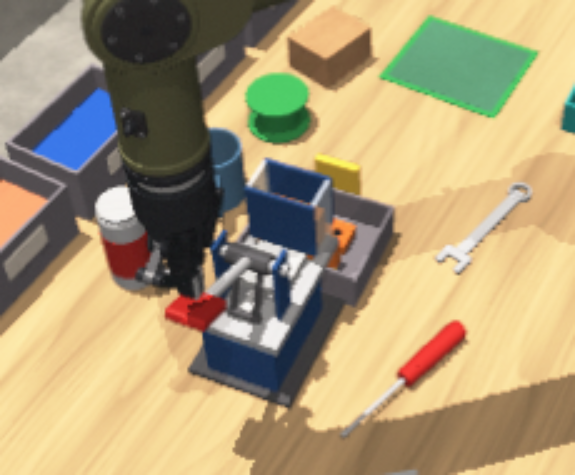

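Two blocks are in the tray (crop (340,240)), the lever is up, and the magazine is down another level. Third press.

Call:
jog_arm --motion '[[[0,0,2,0,0,0],[0,0,3.5,0,0,0],[0,0,5,0,0,0],[0,0,6.5,0,0,0],[0,0,8,0,0,0],[0,0,9.3,0,0,0],[0,0,10.2,0,0,0],[0,0,10.7,0,0,0],[0,0,11.0,0,0,0],[0,0,11.0,0,0,0],[0,0,11.0,0,0,0],[0,0,10,0,0,0],[0,0,8,0,0,0],[0,0,6,0,0,0],[0,0,4,0,0,0],[0,0,2,0,0,0],[0,0,0.4,0,0,0],[0,0,0,0,0,0],[0,0,0,0,0,0],[0,0,0,0,0,0]]]'

```text
time_s: 15.65
tcp_pos: [510.0, 346.6, 271.4]
ee_rot: [179.9, 0.1, 6.2]
wrist_force: [-0.0, -1.0, -0.1]
gripper_width: -0.003
grip_force: 0.0
```

```bash
python3 -c "
from h import *
chk('9')
go((548,-1,320),6.2)"
```

```text
pad z [217.89139733 227.14509202 231.57927888]
tray orange (275, array([540.7,  59. ]), array([68., 66.])) mag orange z 127.42029628063892
rim (161, array([541.7,  57.3]), array([160.6, 108.1]), 5.7)
[-0.32467762 -0.02959427 -0.54154499] [510.01492945 346.55363305 271.39194165] 15.75
tcp [510.  346.6 271.4] rot [1.799e+02 1.000e-01 6.200e+00] q [  -4.   18.  -41.   86.   12.   81. -129.] t 15.75 w -0.0009073271479519565
shift cm [ 2.000e-02  3.497e+01 -4.820e+00] rotvec [ 0.001  0.002 -0.   ]
```

View pics/s9c.png

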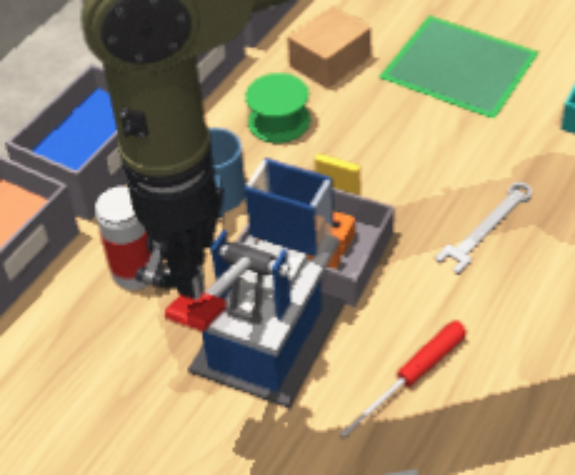

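Three are out and the lever is up. Back over the tray's grip, opening the hand.

Call:
jog_arm --motion '[[[0,0,-3,0,0,0],[0,3,-5,0,0,0],[0,7,-5,0,0,0],[0,11,-5,0,0,0],[0,15,-5,0,0,0],[0,19,-5,0,0,0],[0,23,-5,0,0,0],[0,27,-5,0,0,0],[0,31,-5,0,0,0],[0,34,-4,0,0,0],[0,35,-1,0,0,0],[0,35,3,0,0,0],[0,35,7,0,0,0],[0,35,9,0,0,0],[0,35,10,0,0,0],[0,35,10,0,0,0],[0,35,10,0,0,0]]]' --hand 1

```text
time_s: 17.45
tcp_pos: [548.8, -0.9, 173.7]
ee_rot: [180.0, -0.1, 6.2]
wrist_force: [-0.6, -0.2, 0.5]
gripper_width: 0.999
grip_force: 0.0
```

```bash
python3 -c "
from h import *
p,D=shot('side','side10');P=cloud('side',D);r,g,b=[p[...,i].astype(int) for i in range(3)]
print(rect(P,box(P,(480,620),(-40,30),(60,102))&(r>150)&(g>120)&(b<80)))
z=P[box(P,(480,640),(0,120),(8,82))&(r>150)&(g>60)&(b<90)&(r>g+50)];print(np.percentile(z,[2,50,98],axis=0))
cv2.imwrite('pics/s10c.png',cv2.resize(p[150:320,180:330,::-1],None,fx=3.5,fy=3.5))
go((548,-1,83),6.2)"
```

```text
(42, array([546.8,   4.4]), array([59.7, 12.9]), 12.5, array([536.5,   4. ], dtype=float32))
[[504.63412684  28.1543364   27.63123126]
 [515.78561408  43.75561315  35.02965456]
 [532.50961633  68.97629348  40.58644975]]
tcp [549.1  -0.9 174.3] rot [ 1.8e+02 -1.0e-01  6.2e+00] q [ 23.  11. -28. 103.   6.  67. -91.] t 17.5 w 0.9996826496398269
shift cm [-0.13 -0.    9.13] rotvec [ 0.001 -0.002 -0.   ]
```

View pics/s10c.png

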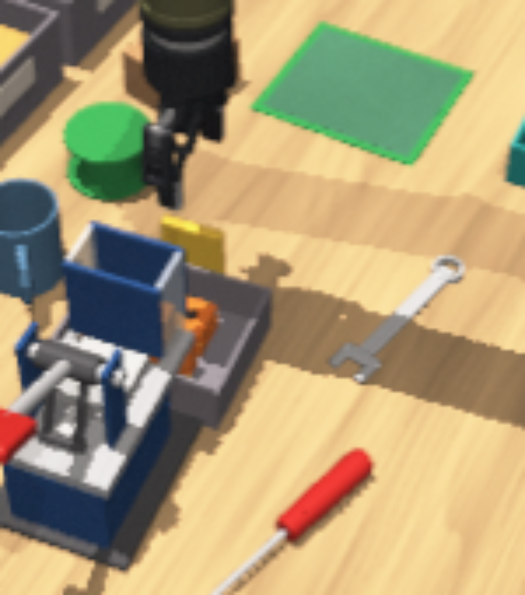

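The open gripper is above the grip; the blocks lie in the tray, top at about 41 mm. Down, grip, lift 10 mm.

Call:
jog_arm --motion '[[[0,0,3,0,0,0],[0,0,6,0,0,0],[0,0,8,0,0,0],[-0.1,0,9,0,0,0],[-0.1,0,9.1,0,0,0],[-0.1,0,9.1,0,0,0]]]'

```text
time_s: 18.1
tcp_pos: [548.1, -1.1, 83.1]
ee_rot: [180.0, -0.1, 6.2]
wrist_force: [0.5, 0.3, 0.4]
gripper_width: 1.002
grip_force: 0.0
```

Call:
jog_arm --motion '[[[0,0,0,0,0,0],[0,0,0,0,0,0],[0,0,0,0,0,0],[0,0,0,0,0,0],[0,0,0,0,0,0],[0,0,0,0,0,0],[0,0,0,0,0,0],[0,0,0,0,0,0],[0,0,-0.3,0,0,0],[0,0,-0.7,0,0,0],[0,0,-1.1,0,0,0],[0,0,-1.2,0,0,0],[0,0,-1.2,0,0,0]]]' --hand 0 --newtons 80

```text
time_s: 19.4
tcp_pos: [547.1, -1.3, 93.9]
ee_rot: [180.0, -0.0, 6.2]
wrist_force: [-0.3, 0.1, -4.7]
gripper_width: 0.13
grip_force: 78.6
```

```bash
python3 -c "
from h import *
# square (534.5,-346.5), tray yaw 91.3 -> grip 71mm toward -y (tcp ~70)
go((536,-416.5,95),1.3)"
```

```text
tcp [547.1  -1.3  93.9] rot [180.   -0.    6.2] q [ 22.  16. -28. 107.   9.  58. -93.] t 19.4 w 0.1295259915271274
shift cm [-5.56 41.16 -0.1 ] rotvec [ 0.    -0.     0.085]
```

Call:
jog_arm --motion '[[[0,0.5,0,0,0,0],[0,1.5,0,0,0,0],[0,3,0,0,0,0],[0,5,-0.5,0,0,0],[-0.4,7.5,-1,0,0,0.01],[-0.8,10,-1.5,0,0,0.02],[-1.2,13,-2,0,0,0.03],[-1.6,16,-2,0,0,0.04],[-2.1,19,-2,0,0,0.05],[-2.6,22,-2,0,0,0.06],[-3.1,25,-2,0,0,0.07],[-3.6,28,-2,0,0,0.08],[-4.1,31,-2,0,0,0.085],[-4.5,34,-2,0,0,0.085],[-4.9,36.5,-2,0,0,0.085],[-5.2,38.7,-1.5,0,0,0.085],[-5.4,40.3,-1,0,0,0.085],[-5.5,41,-0.5,0,0,0.085],[-5.5,41.1,0,0,0,0.085],[-5.5,41.1,0,0,0,0.085]]]'

```text
time_s: 21.4
tcp_pos: [536.5, -413.7, 92.2]
ee_rot: [-179.8, 0.1, 1.4]
wrist_force: [-0.1, 0.3, -4.6]
gripper_width: 0.132
grip_force: 78.6
```

```bash
python3 -c "
from h import *
P=cloud('top',shot('top','top11')[1])
print(rect(P,box(P,(420,640),(-418,-240),(45,72)))[:4])
go((536,-416.5,83),1.3)"
```

```text
(511, array([ 535.4, -346.9]), array([160.6, 136.1]), 1.8)
tcp [ 537.  -413.5   93. ] rot [-179.9    0.     1.4] q [ 47.  29. -15.  88.   8.  64. -59.] t 21.45 w 0.12632344679065619
shift cm [-0.11  0.3   1.  ] rotvec [-0.002  0.001  0.002]
```

Call:
jog_arm --motion '[[[0,0.1,0.3,0,0,0],[0,0.1,0.6,0,0,0],[0,0.1,0.9,0,0,0],[0,0.1,1.1,0,0,0],[0,0.1,1.15,0,0,0],[0,0.1,1.15,0,0,0]]]'

```text
time_s: 22.05
tcp_pos: [536.7, -416.6, 82.3]
ee_rot: [180.0, -0.0, 1.3]
wrist_force: [-0.4, 0.5, -4.5]
gripper_width: 0.132
grip_force: 78.7
```

Call:
jog_arm --motion '[[[0,0,0,0,0,0],[0,0,0,0,0,0],[0,0,0,0,0,0],[0,0,0,0,0,0],[0,0,0,0,0,0],[0,0,0,0,0,0],[0,0,-2,0,0,0],[0,0,-5,0,0,0],[0,0,-9,0,0,0],[0,0,-13,0,0,0],[0,0,-17,0,0,0],[0,0,-18,0,0,0],[0,0,-18,0,0,0],[0,0,-18,0,0,0]]]' --hand 1

```text
time_s: 23.45
tcp_pos: [536.2, -416.3, 260.8]
ee_rot: [-179.9, 0.1, 1.3]
wrist_force: [-0.6, 0.6, -0.7]
gripper_width: 0.996
grip_force: 0.0
```

```bash
python3 -c "
from h import *
p,D=shot('side','side12');P=cloud('side',D)
print(rect(P,box(P,(420,640),(-425,-240),(42,56)))[:4])
cv2.imwrite('pics/s12c.png',cv2.resize(p[110:310,150:390,::-1],None,fx=3,fy=3))
print(ctrl.sense()['wrist_force'],ctrl.sense()['tcp_pos'])"
```

```text
(333, array([ 534.7, -347.1]), array([162.9, 145.8]), 1.5)
[-0.33142044 -0.22820929 -0.57857645] [ 535.86286909 -416.15635765  259.97935417]
```

View pics/s12c.png

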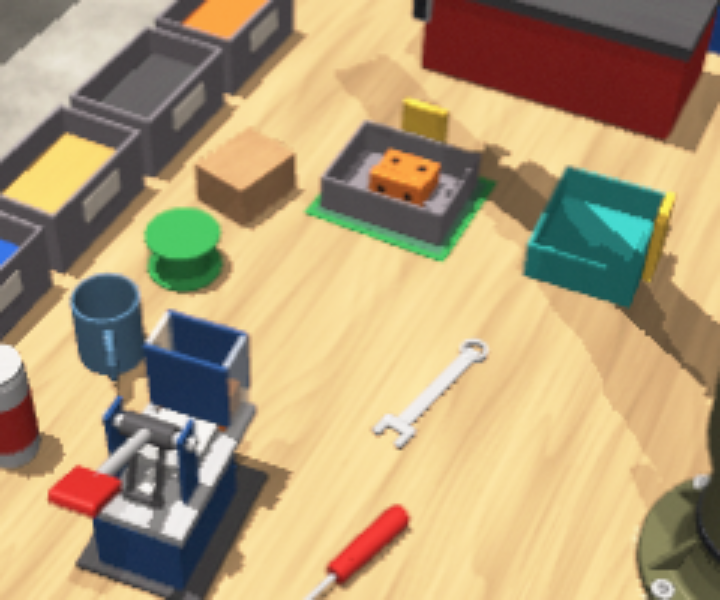

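The tray stands on the green square (crop (400,190)) with the blocks inside it. The lever is up and the bystanders are untouched.

```bash
python3 -c "
from rig import ctrl
print(ctrl.finish_job())"
```

```text
the job is handed in; nothing more can be done
None
```

The job is handed in: the loaded tray stands about 1 mm from the green square's centre with the three dispensed blocks in it, two blocks remain in the magazine, the lever is up and no bystander was touched; the hand-in call did not report a verdict.

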